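# Scan the pass at the duty desk

## Task

Draw the stick scanner out of its pocket in the desk holder, turn it so that its nose points square at the bar code on the sloping pass stand, with the scanner's wide side running along the row of bars, and hold it there in the air, centred on the code with its nose about 5 cm off it. Finish while still holding it still in that position: do not put it down or let go. Do not touch the pass stand with anything, and leave the torch, the stamp and the flask where they are.

Things in the scene. Friction and masses are not known exactly. Their poses are not given: they have to be found in the camera images.
- scanner_mid (a point): Centre of the stick scanner: a dark straight bar, 28 mm thick (its x), 40 mm wide (its y), 140 mm long (its z), up to 0.23 kg, with a grey button 1 mm proud on one wide face. It starts nose down in either pocket of the holder, about 2 mm loose a side, its upper 80 mm showing; grip it near the tail, across either width. z points from nose to tail: nose at -70 mm, tail at +70 mm.
- scanner_nose (a point): Middle of the scanner's flat nose end, where its reading window is; same axes as scanner_mid. The scanner looks out along its -z.
- holder: Grey block, 75 mm (x) by 200 mm (y) by 70 mm high, fixed to the desk; origin at the centre of its underside. Two equal pockets open upwards, 33 mm (x) by 45 mm (y), 60 mm deep, centred 55 mm to either side of the middle along its y. One holds the scanner, the other the torch.
- pass_code (a point): Centre of the bar code (58 mm along y, 26 mm along x) on the face of the pass, 110 mm above the desk. z: outward normal; y: level, along the row of bars; x: up the slope. The pass lies on a stiffly hinged board, 130 mm (x) by 150 mm (y), that faces up and roughly towards the robot, 30 to 42 degrees from level (varies). A lip 62 mm below the code stands 5.5 mm proud.
- stand: Metal pass stand fixed to the desk, base 130 mm (x) by 175 mm (y), two cheeks 164 mm apart and 118 mm high on either side of the sloping board. Origin on its underside, in the middle of the edge nearest the robot; the code lies 65 mm from it along x and 110 mm up.
- torch_mid (a point): Middle of the pocket torch: round, black, 125 mm long, 25 mm thick above and 31 mm at its lower end, standing loose in the holder's other pocket. A bystander. z along its length.
- stamp: Wooden hand stamp, 35 by 60 mm foot, 78 mm high, between the holder and the stand on the robot's side; origin at the centre of its underside. A bystander.
- flask: Steel flask with a cap, 68 mm across, 198 mm high, beyond the gap between the holder and the stand; origin at the centre of its underside. A bystander.

How it is judged:
On the way:
1. the scanner is drawn clear of its pocket, above the holder's top (z of scanner_nose in the frame of holder above 0.075 m and contact force between scanner and the fingers above 1 N), for 0.1 s.
At the end, for the whole second after the job is handed in: The fingers hold the scanner still in the air, nose towards the pass: centred on the code within 20 mm each way, 25 to 80 mm off its face, square to it within 12 degrees, wide side along the row of bars within 15 degrees, touching neither stand nor holder (x of scanner_nose in the frame of pass_code between -0.02 and 0.02 m and y of scanner_nose in the frame of pass_code between -0.02 and 0.02 m and z of scanner_nose in the frame of pass_code between 0.025 and 0.08 m and z of scanner_mid in the frame of pass_code above 0.07 m and angle between the z axis of scanner_mid and the z axis of pass_code, either way round below 0.21 rad and angle between the y axis of scanner_mid and the y axis of pass_code, either way round below 0.26 rad and height (world z) of scanner_mid above 0.15 m and linear speed of scanner below 0.03 m/s and angular speed of scanner below 0.2 rad/s and contact force between scanner and the fingers above 1 N and contact force between scanner and stand below 0.1 N and contact force between scanner and holder below 0.1 N); the arm keeps its last pose, push and grip.
It fails at once if the pass stand is touched (contact force between stand and scanner above 0.5 N or contact force between stand and the arm above 0.5 N or contact force between stand and the fingers above 0.5 N).
It fails at once if the pass board is shifted (distance of pass_code from where it was at the start of the episode above 0.008 m).
It fails at once if the torch is pulled out or shifted (distance of torch_mid from where it was at the start of the episode above 0.03 m).
It fails at once if the stamp or the flask is shifted or knocked over (distance of any of stamp, flask from where it was at the start of the episode above 0.02 m or angle between any of stamp, flask's own z axis and vertical above 0.3 rad).
It also fails if it takes over 40 s, if anything falls off the work surface, if the arm or the gripper's body presses on something with over 40 N, if the wrist force passes 120 N, or if a joint passes its speed limit or range.

## Robot

A 7-joint arm with a two-finger parallel gripper is mounted at the origin on the work surface. World frame = base frame: x ahead of the robot, y to its left, z up, the work surface at z = 0. Lengths are in m, angles in rad, forces in N, time in s.
With the tool pointing down it reaches from about 0.35 to 0.9 m from the base axis. Payload 8.1 kg.
Tool frame: the origin (TCP) lies midway between the tips of the shut fingers; the grasp point (between the pads) lies behind it (arm.tcp_to_grasp is the z of the grasp point in the tool frame, in m); z points along the fingers, y is the line along which they close (so a half turn about z gives the same grasp; the last joint's range is limited). The gripper opens to 92 mm and grips with 3 to 60 N. Pads are 19 mm wide; open, the fingers measure 130 mm over their backs; the gripper's body (75 mm by 190 mm) begins 47 mm behind the grasp point.
Start: joints at [-1.408, 0.434, 0.025, 1.573, -0.012, 1.134, -0.075], TCP at [0.164, 0.603, 0.227] pointing down, gripper open.
Joint ranges: [-2.62, 2.62], [-0.44, 2.09], [-1.27, 1.32], [0.08, 2.57], [-1.32, 4.46], [0.12, 2], [-2.74, 2.74]. Speed limits (rad/s): [2.22, 2.22, 3.01, 3.01, 3.14, 3.14, 3.14].

## Interface

Orientations are given as a rotation vector (axis times angle).
In Python, from cell import readout, vision, arm gives the robot as it stands.
- The arm moves only by the tool carry_out, never from a script. Its argument "increments" is one flat list of numbers, 6 for each row, row after row: the shift along the world's x, y, z in mm, then the turn, a rotation vector about the world's x, y, z in rad. In form: [tx, ty, tz, wx, wy, wz, tx, ty, tz, wx, wy, wz, ...]. A call has 1 to 20 rows; each row shifts and turns the commanded pose from where the row before left it; what a row does not reach is not made up. A row lasts 1/8 s, in which the tool goes at most 62.5 mm and 10.7 degrees, less where a joint would pass 70% of its speed; a pose out of reach is approached as far as the arm can. A call with a gripper value outside its range is refused whole. "grip" is the closure, from 0 (fully open) to 1 (shut), set as the call begins (left out, the last holds). The fingers move at their own pace and stop on an object; "newtons" is the grip in N (left out, the last holds). Time passes only in rows, so rows that do not move let the fingers close. It gives the time, the measured TCP pose, the force, the opening and the grip force at its end, in the units of the state.
- readout.observe(): the state, without advancing time (a new reading comes with each control period).
- vision.get_image(name): name is "scene" or "top" or "wrist"; returns the picture (480x640x3 uint8, red, green, blue); there is no depth.
- vision.calibration(name): a dict with "fov_y" (degrees; the focal length in pixels is half the picture's height over the tangent of half this angle, whatever the lens; pixels are square), "cx", "cy" (the principal point, pixels), "k1" (the pictures are not rectified: a ray, as slopes to the right and down, at radius r is drawn at 1 + k1 r^2 times it, then the intrinsics apply), "pose" (4x4, takes a point from camera to world coordinates). Camera axes: x right, y up, looking along -z (the intrinsics and any distortion apply to the point x, -y, -z); pixel columns grow to the right and rows downward; lengths in m; the calibration is good to about 2 mm. A picture is of the moment at which its call begins: read the wrist's pose just before it. calibration takes no time and is no camera call; for the wrist camera it gives the pose at the moment of the call.
- arm.sign_off(): hands the job in; it is judged then, once.
The state is a dict: "clock": time; "joints": joint angles; "dq": joint speeds; "joint_efforts": joint torques, N m; "position": TCP position; "ee_rot": TCP orientation; "force": force on the tool from outside, world axes, zero at the start; "ft_torque": the same for the moment, N m; "width": opening from 0.0 (shut) to 1.0 (fully open); "gripper_force": force on a finger pad.
Only numpy, scipy, OpenCV 4.12 (cv2) and the standard library are available. Lean on these libraries where they do the work, as an engineer would, in place of code of your own. Each camera call takes 0.05 s, during which the arm holds its last target. There are 200 camera calls.

## Working session

There is one attempt and no reset: what is moved stays moved. The work goes in short steps, Python scripts to look and compute and a tool call to move; the robot and the scene stay as the last step left them, time stands still between calls to the robot, and variables do not carry over. Pictures are saved under pics/ and viewed, at most 10 in all, crops included, and the job is handed in when it is done.

Besides the shell and the picture viewer there is one more tool, called after "Call:" as a command line: name --argument value ..., lists and objects as JSON in quotes. carry_out: Moves the arm, as the interface text tells. Its arguments: {"type":"object","properties":{"increments":{"type":"array","items":{"type":"number"}},"grip":{"type":"number"},"newtons":{"type":"number"}},"required":["increments"]}

```bash
mkdir -p pics; ls; python3 - <<'E'
from cell import readout, vision, arm
import cv2,numpy as np
s=readout.observe();print(s, arm.tcp_to_grasp)
for n in("scene","top","wrist"):
    c=vision.calibration(n);print(n,c)
    cv2.imwrite(f"pics/{n}0.png",vision.get_image(n)[:,:,::-1])
E
```

```text
pics
{'clock': 0.0, 'joints': array([-1.40757817,  0.43521084,  0.02500482,  1.57412028, -0.01159659,
        1.13396844, -0.0750762 ]), 'dq': array([-3.92478293e-04, -1.04060981e-03,  1.65498635e-05,  2.63325516e-04,
       -1.91967867e-03,  6.95088364e-04,  1.02659615e-03]), 'joint_efforts': array([-7.01130266e-04, -6.67856956e+01,  9.84813608e-01, -3.14447629e+01,
       -6.05272944e-02,  4.31114878e-02,  1.58555895e-04]), 'position': array([0.16412671, 0.60253343, 0.22594391]), 'ee_rot': array([-4.16426062e-01, -3.11382064e+00,  2.45215239e-03]), 'force': array([-0.13338016,  0.29095864, -0.6268683 ]), 'ft_torque': array([-0.00848133, -0.06147575,  0.01325669]), 'gripper_force': 0.0, 'width': 1.0010757555157126} -0.0188
scene {'fov_y': 48.94844339797527, 'cx': 318.4854415819768, 'cy': 234.19057075813194, 'k1': -0.0567279126509487, 'pose': array([[ 0.36382994, -0.69836779,  0.61636856,  1.27296611],
       [ 0.93140077,  0.26496848, -0.24956826, -0.28162115],
       [ 0.01097219,  0.66488655,  0.74686377,  0.89721134],
       [ 0.        ,  0.        ,  0.        ,  1.        ]])}
top {'fov_y': 53.714506118839786, 'cx': 313.9517136387536, 'cy': 231.78998915819867, 'k1': 0.007089322340212831, 'pose': array([[-0.01691026,  0.9939804 , -0.10824513,  0.51373401],
       [-0.99985622, -0.01667433,  0.00308444, -0.01062004],
       [ 0.00126096,  0.10828172,  0.99411945,  0.94088762],
       [ 0.        ,  0.        ,  0.        ,  1.        ]])}
wrist {'fov_y': 60.20749593247366, 'cx': 322.97484386970365, 'cy': 233.60158140347676, 'k1': 0.004085707843870436, 'pose': array([[ 0.26269009, -0.92112847, -0.28725645,  0.08712909],
       [ 0.96487872,  0.25024545,  0.07991418,  0.62397719],
       [-0.00172661, -0.2981603 ,  0.95451425,  0.38410418],
       [ 0.        ,  0.        ,  0.        ,  1.        ]])}
```

View pics/scene0.png

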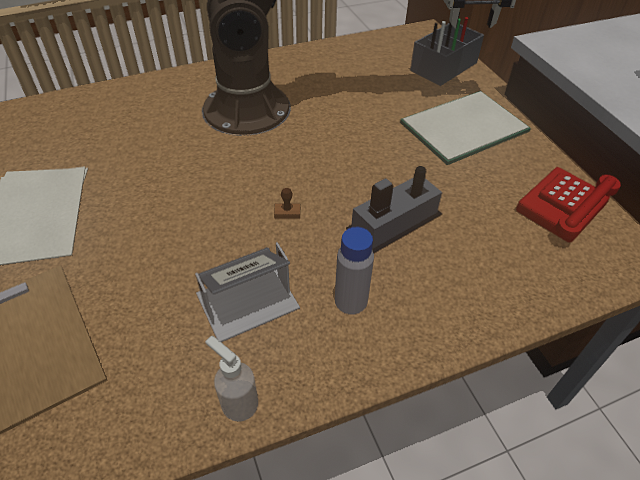

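View pics/top0.png

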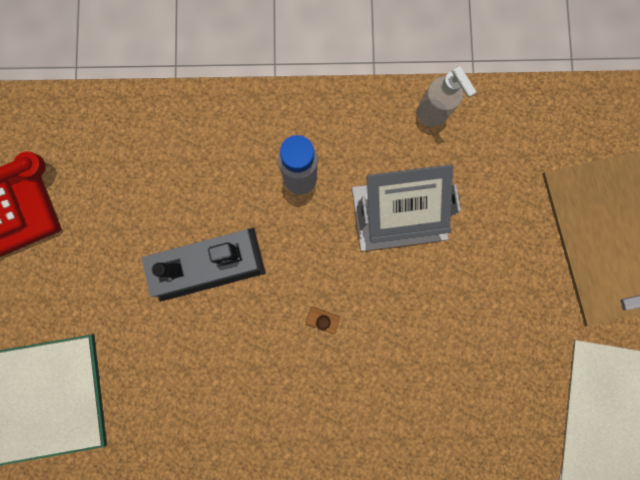

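The top view shows the holder at about (205,263), with the scanner in the right pocket (222,253) and the torch at left. The code is at (410,205), the stamp at (322,320) and the flask at (298,160). I'll zoom in on the parts that matter.

```bash
python3 - <<'E'
import cv2,numpy as np
t=cv2.imread("pics/top0.png");s=cv2.imread("pics/scene0.png")
def c(i,x,y,w=100,h=75): return cv2.resize(i[y:y+h,x:x+w],(400,300),interpolation=cv2.INTER_CUBIC)
m=np.vstack([np.hstack([c(t,360,160),c(t,170,215)]),np.hstack([c(s,192,238),c(s,345,165)])])
cv2.imwrite("pics/m1.png",m)
E
cat > h.py <<'E'
import numpy as np,cv2
from cell import vision
def ray(c,px):
    f=240/np.tan(np.radians(c["fov_y"]/2))
    K=np.array([[f,0,c["cx"]],[0,f,c["cy"]],[0,0,1]])
    u=cv2.undistortPoints(np.array(px,float).reshape(-1,1,2),K,np.array([c["k1"],0,0,0,0.]))[:,0]
    d=np.c_[u[:,0],-u[:,1],-np.ones(len(u))]@c["pose"][:3,:3].T
    return c["pose"][:3,3],d/np.linalg.norm(d,axis=1)[:,None]
def plane(c,px,z):
    o,d=ray(c,px); return o+d*((z-o[2])/d[:,2])[:,None]
def proj(c,P):
    P=np.atleast_2d(P); q=(P-c["pose"][:3,3])@c["pose"][:3,:3]
    f=240/np.tan(np.radians(c["fov_y"]/2)); u=np.c_[q[:,0],-q[:,1]]/-q[:,2:]
    u=u*(1+c["k1"]*(u**2).sum(1,keepdims=True)); return u*f+[c["cx"],c["cy"]]
def tri(c1,p1,c2,p2):
    o1,d1=ray(c1,p1);o2,d2=ray(c2,p2);R=[];G=[]
    for a,b in zip(d1,d2):
        t=np.linalg.lstsq(np.c_[a,-b],o2-o1,rcond=None)[0]
        A=o1+a*t[0];B=o2+b*t[1];R.append((A+B)/2);G.append(np.linalg.norm(A-B))
    return np.array(R),np.array(G)
E
```

```text
(no output)
```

View pics/m1.png

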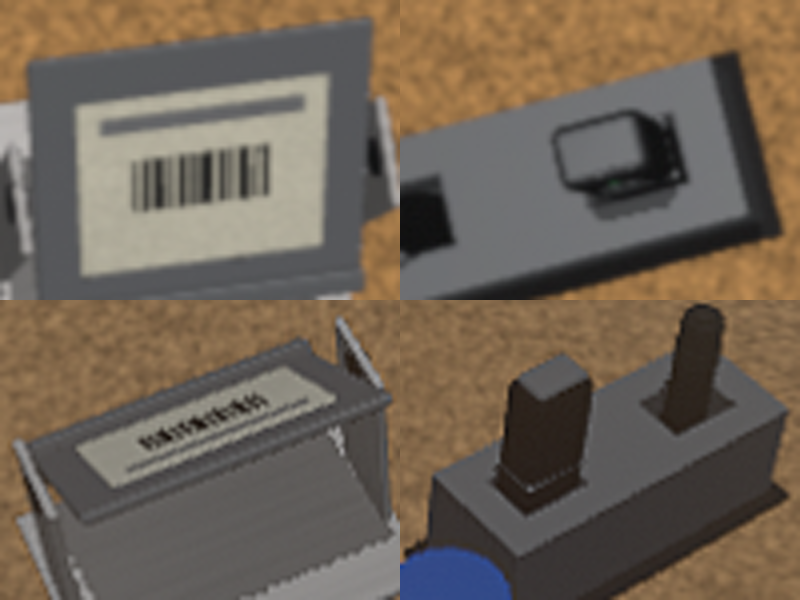

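Crops: the code is cleanly visible in both views, and the pass corners can be read off each. The scanner's tail shows at crop 2 (157..245,110..188). I'll triangulate from these.

```bash
python3 - <<'E'
from h import *
np.set_printoptions(precision=4,suppress=True)
T=vision.calibration("top");S=vision.calibration("scene")
a=lambda p,o,d: np.array(p,float)/4-np.array(d)/4+np.array(o)-0.375
pt=a([(76,106),(328,73),(323,245),(82,277)],(360,160),(0,0))
ps=a([(337,402),(115,488),(76,447),(272,366)],(192,238),(0,300))
P,g=tri(T,pt,S,ps);print("pass",P,g)
n=np.cross(P[1]-P[0]+P[2]-P[3],P[3]-P[0]+P[2]-P[1]);n/=np.linalg.norm(n);n*=np.sign(n[2]);print("n",n,np.degrees(np.arccos(n[2])))
yv=P[0]-P[1]+P[3]-P[2];print("y yaw",np.degrees(np.arctan2(-yv[0],yv[1])),"n yaw",np.degrees(np.arctan2(n[1],n[0])))
b=a([(132,160),(268,145),(270,195),(133,212)],(360,160),(0,0))
print("code centre top@.11",plane(T,b.mean(0),.11))
cs=a([(203,422)],(192,238),(0,300));print("code scene@.11",plane(S,cs,.11),tri(T,[b.mean(0)],S,cs))
l=plane(T,b,.11);print("bars yaw",np.degrees(np.arctan2(*((l[0]-l[1]+l[3]-l[2])[:2]*[-1,1]))))
st=a([(157,128),(234,110),(247,168),(172,188)],(170,215),(0,0))
ss=a([(592,374),(543,402),(511,380),(562,354)],(345,165),(400,300))
print("tail top@.15",plane(T,st,.15),plane(T,st,.15).mean(0)); print(plane(S,ss,.15),plane(S,ss,.15).mean(0)); print(tri(T,[st.mean(0)],S,[ss.mean(0)]))
h=a([(310,58),(348,215)],(170,215),(0,0)); H=plane(T,h,.07);print("holder -y edge",H)
# colour masks
im=cv2.imread("pics/top0.png");hsv=cv2.cvtColor(im,cv2.COLOR_BGR2HSV)
m=cv2.inRange(hsv,(105,150,60),(125,255,255));M=cv2.moments(m,True);print("flask cap",plane(T,[M["m10"]/M["m00"],M["m01"]/M["m00"]],.195))
print("stamp",plane(T,[322,320],.05), "holder corners",plane(T,[(143,257),(250,230),(262,266),(158,296)],.07))
E
```

```text
pass [[ 0.6798 -0.1262  0.1317]
 [ 0.6923 -0.2352  0.1334]
 [ 0.6236 -0.2435  0.083 ]
 [ 0.6097 -0.1365  0.0826]] [0.001  0.0021 0.0017 0.0052]
n [-0.5755 -0.0622  0.8154] 35.368819007153114
y yaw 6.952770836334453 n yaw -173.83364731551265
code centre top@.11 [[ 0.6507 -0.1841  0.11  ]]
code scene@.11 [[ 0.6522 -0.1843  0.11  ]] (array([[ 0.651 , -0.1843,  0.1086]]), array([0.0004]))
bars yaw 5.784226030207021
tail top@.15 [[0.5779 0.163  0.15  ]
 [0.5849 0.1309 0.15  ]
 [0.5605 0.1254 0.15  ]
 [0.5527 0.1566 0.15  ]] [0.569 0.144 0.15 ]
[[0.5784 0.1645 0.15  ]
 [0.5885 0.1312 0.15  ]
 [0.5677 0.1228 0.15  ]
 [0.559  0.1566 0.15  ]] [0.5734 0.1438 0.15  ]
(array([[0.5695, 0.1454, 0.1459]]), array([0.0013]))
holder -y edge [[0.6156 0.1101 0.07  ]
 [0.5429 0.0929 0.07  ]]
flask cap [[0.7226 0.0125 0.195 ]]
stamp [[ 0.4461 -0.0255  0.05  ]] holder corners [[0.5673 0.3012 0.07  ]
 [0.6139 0.1048 0.07  ]
 [0.5471 0.083  0.07  ]
 [0.4958 0.2723 0.07  ]]
```

Call:
carry_out --increments '[34,-38,2,0,0,-0.09,34,-38,2,0,0,-0.09,34,-38,2,0,0,-0.09,34,-38,2,0,0,-0.09,34,-38,2,0,0,-0.09,34,-38,2,0,0,-0.09,34,-38,2,0,0,-0.09,34,-38,2,0,0,-0.09,34,-38,2,0,0,-0.09,34,-38,2,0,0,-0.09,34,-38,2,0,0,-0.09,34,-38,2,0,0,-0.08,0,0,0,0,0,0,0,0,0,0,0,0]' --grip 0

```text
clock: 1.9
position: [0.5717, 0.1474, 0.2503]
ee_rot: [-1.945, -2.466, 0.001]
force: [0.3, 1.6, 0.3]
width: 0.997
gripper_force: 0.0
```

```bash
python3 - <<'E'
from h import *
from cell import readout
from scipy.spatial.transform import Rotation as R
np.set_printoptions(precision=4,suppress=True)
s=readout.observe();C=vision.calibration("wrist");im=vision.get_image("wrist")
cv2.imwrite("pics/w1.png",im[:,:,::-1])
print(s["position"],R.from_rotvec(s["ee_rot"]).as_matrix(),s["joints"],s["clock"])
np.save("C1.npy",C,allow_pickle=True)
print("expected tail px",proj(C,[0.57,0.145,0.15]),C["pose"])
E
```

```text
[0.5717 0.1474 0.2503] [[-0.2332  0.9724 -0.001 ]
 [ 0.9724  0.2332  0.0001]
 [ 0.0004 -0.0009 -1.    ]] [-0.6719  0.3749  0.46    1.6541 -0.179   1.1554  0.0685] 1.9
expected tail px [[318.1804 236.2326]] [[ 0.9724 -0.2229 -0.0686  0.5541]
 [ 0.2332  0.9282  0.2899  0.226 ]
 [-0.001  -0.2979  0.9546  0.4084]
 [ 0.      0.      0.      1.    ]]
```

View pics/w1.png

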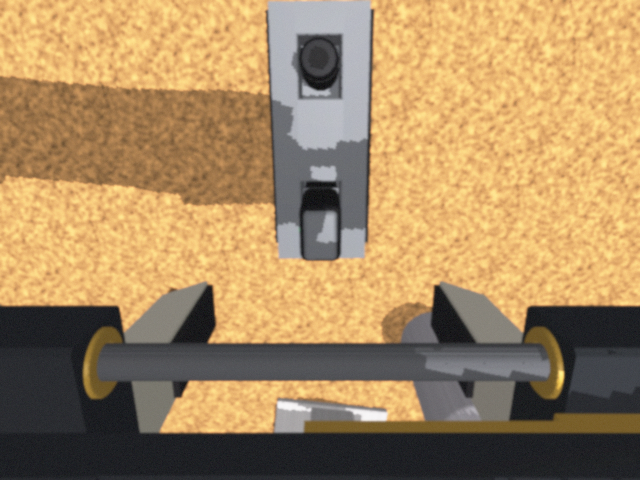

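The wrist view shows the holder aligned with the gripper to within about 1°. The scanner's tail face spans columns 301–340, with its near edge at row 259, and the torch is at (320,62).

```bash
python3 - <<'E'
from h import *
np.set_printoptions(precision=4,suppress=True)
C=np.load("C1.npy",allow_pickle=True).item()
print(plane(C,[(301,256),(340,256),(320.5,259)],.15))
e=plane(C,[(320.5,259)],.15)[0];print("mid from near edge",e+.02*np.array([-.233,.972,0]))
print(plane(C,[(277,258),(365,258)],.07), plane(C,[(277,258),(365,258)],.07).mean(0)+.045*np.array([-.233,.972,0]),"torch",plane(C,[(320,58)],.135))
E
```

```text
[[0.5621 0.1289 0.15  ]
 [0.5873 0.135  0.15  ]
 [0.5752 0.1299 0.15  ]]
mid from near edge [0.5705 0.1493 0.15  ]
[[0.5446 0.0921 0.07  ]
 [0.6192 0.1101 0.07  ]] [0.5714 0.1448 0.07  ] torch [[0.5457 0.2517 0.135 ]]
```

Call:
carry_out --increments '[-1,-1,-20,0,0,0,0,0,-25,0,0,0,0,0,-25,0,0,0,0,0,-25,0,0,0,0,0,-20,0,0,0,0,0,-15,0,0,0,0,0,-12,0,0,0,0,0,-10,0,0,0,0,0,0,0,0,0,0,0,0,0,0,0]'

```text
clock: 3.2
position: [0.5715, 0.146, 0.0992]
ee_rot: [1.946, 2.466, 0.001]
force: [0.9, 0.0, -0.9]
width: 1.0
gripper_force: 0.0
```

Call:
carry_out --increments '[0,0,0,0,0,0,0,0,0,0,0,0,0,0,0,0,0,0,0,0,0,0,0,0,0,0,0,0,0,0,0,0,0,0,0,0,0,0,0,0,0,0,0,0,0,0,0,0,0,0,0,0,0,0,0,0,0,0,0,0]' --grip 1 --newtons 40

```text
clock: 4.45
position: [0.5711, 0.146, 0.0986]
ee_rot: [-1.946, -2.466, 0.0]
force: [0.1, 0.5, -1.9]
width: 0.303
gripper_force: 40.0
```

Call:
carry_out --increments '[0,0,8,0,0,0,0,0,15,0,0,0,0,0,20,0,0,0,0,0,25,0,0,0,0,0,25,0,0,0,0,0,25,0,0,0,0,0,25,0,0,0,0,0,20,0,0,0,0,0,12,0,0,0,0,0,0,0,0,0,0,0,0,0,0,0]'

```text
clock: 5.82
position: [0.5707, 0.146, 0.2731]
ee_rot: [-1.945, -2.466, 0.001]
force: [0.4, 0.2, -1.6]
width: 0.304
gripper_force: 40.0
```

```bash
python3 - <<'E'
from h import *
from cell import readout
from scipy.spatial.transform import Rotation as R
np.set_printoptions(precision=4,suppress=True)
s=readout.observe();Tm=R.from_rotvec(s["ee_rot"]).as_matrix();p=s["position"];print(p,s["joints"],s["width"],s["gripper_force"])
C=vision.calibration("wrist");cv2.imwrite("pics/w2.png",vision.get_image("wrist")[:,:,::-1])
# scanner_in_tool: nose at tool z = TCP.z(grasp)-0.01 = 0.0886
n=np.array([-.5755,-.0635,.8154]);n/=np.linalg.norm(n)
yb=np.cross(n,[0,0,1.]);yb=-yb/np.linalg.norm(yb);yb*=np.sign(yb[1]);print("bars y",yb)
z=-n;x=yb;y=np.cross(z,x);Rt=np.c_[x,y,z];print(Rt)
nose=np.array([.651,-.184,.11])+.05*n; tcp=nose+n*.0886
print("target tcp",tcp,"dmm",(tcp-p)*1e3,"rot",(R.from_matrix(Rt)*R.from_matrix(Tm).inv()).as_rotvec())
E
```

```text
[0.5707 0.146  0.2731] [-0.6784  0.3561  0.4693  1.6233 -0.1696  1.2039  0.0617] 0.3044526323532159 39.98734652996063
bars y [-0.1097  0.994   0.    ]
[[-0.1097  0.8104  0.5755]
 [ 0.994   0.0894  0.0635]
 [ 0.      0.579  -0.8154]]
target tcp [ 0.5712 -0.1928  0.223 ] dmm [   0.4931 -338.8059  -50.0735] rot [ 0.1063 -0.6097 -0.1211]
```

View pics/w2.png

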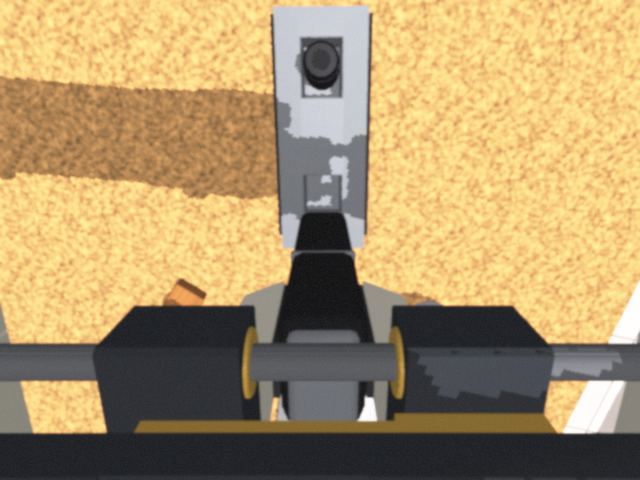

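The scanner is drawn clear, straight in the fingers, with its pocket empty. Next I'll swing to a stand-off 11 cm from the code.

Call:
carry_out --increments '[-2,-10,1,0.007,-0.038,-0.008,-2,-20,1,0.007,-0.038,-0.008,-2,-22,0,0.007,-0.038,-0.008,-2,-23,0,0.007,-0.038,-0.008,-2,-23,0,0.007,-0.038,-0.008,-2,-23,0,0.007,-0.038,-0.008,-2,-23,0,0.007,-0.038,-0.008,-2,-23,0,0.007,-0.038,-0.008,-2,-23,0,0.007,-0.038,-0.008,-2,-23,0,0.007,-0.038,-0.008,-2,-23,0,0.007,-0.038,-0.008,-2,-23,0,0.007,-0.038,-0.007,-2,-23,0,0.006,-0.038,-0.007,-3,-23,0,0.006,-0.038,-0.007,-3,-22,0,0.006,-0.038,-0.007,-2,-16,0,0.006,-0.038,-0.006,0,0,0,0,0,0,0,0,0,0,0,0]'

```text
clock: 8.12
position: [0.5371, -0.1962, 0.2753]
ee_rot: [1.776, 1.984, 0.635]
force: [0.9, -0.5, -1.2]
width: 0.304
gripper_force: 40.0
```

```bash
cat > chk.py <<'E'
from h import *
from cell import readout
from scipy.spatial.transform import Rotation as R
import sys
np.set_printoptions(precision=4,suppress=True)
s=readout.observe();Tm=R.from_rotvec(s["ee_rot"]).as_matrix();p=s["position"];print(p,s["joints"],s["width"],s["gripper_force"],s["clock"])
k=sys.argv[1]
for nm in("scene","top","wrist"):cv2.imwrite(f"pics/{nm}{k}.png",vision.get_image(nm)[:,:,::-1])
n=np.array([-.5755,-.0635,.8154]);n/=np.linalg.norm(n)
yb=np.array([-.1097,.994,0]);z=-n;Rt=np.c_[yb,np.cross(z,yb),z]
code=np.array([.651,-.184,.11]);tcp=code+.1386*n
print("to go mm",(tcp-p)*1e3,"rot",(R.from_matrix(Rt)*R.from_matrix(Tm).inv()).as_rotvec())
nose=p+.0886*Tm[:,2]; print("nose in code",(nose-code)@np.c_[np.cross(yb,n),yb,n])
a,b,c=(cv2.imread(f"pics/{m}{k}.png") for m in("scene","top","wrist"))
def cr(i,x,y): return cv2.resize(i[y:y+120,x:x+160],(400,300),interpolation=cv2.INTER_CUBIC)
cv2.imwrite(f"pics/mm{k}.png",np.vstack([np.hstack([cr(a,160,190),cr(b,330,150)]),np.hstack([cv2.resize(c,(400,300)),cv2.resize(a,(400,300))])]))
E
python3 chk.py 3
```

```text
[ 0.5371 -0.1962  0.2753] [-0.1848  0.0523  0.6952  2.16   -0.773   0.5513  1.2026] 0.30384615492498407 39.98722493648529 8.125
to go mm [ 34.1157   3.3558 -52.2968] rot [-0.0036 -0.0021 -0.0016]
nose in code [0.0022 0.0008 0.1125]
```

View pics/mm3.png

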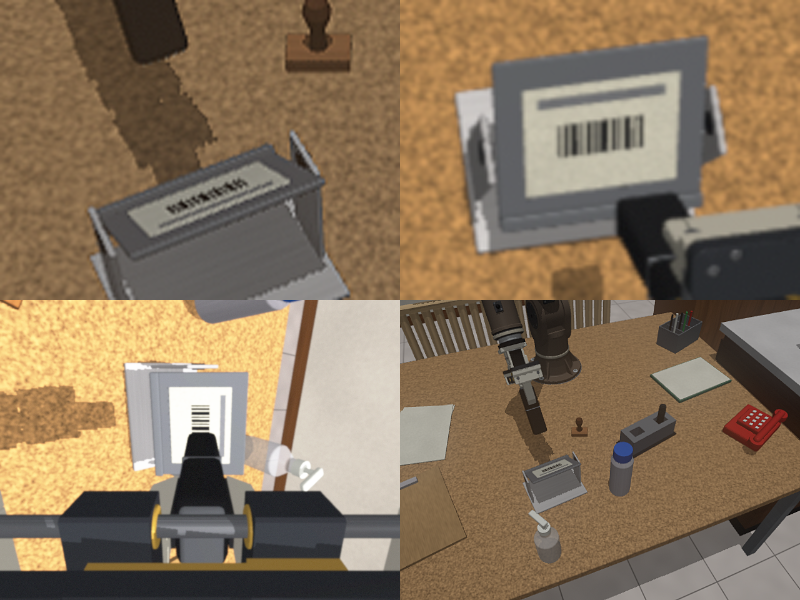

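The scanner points at the code from the stand-off, square in the wrist view, and the board, stamp and flask are untouched. I'll check the slope once more from the wrist and top views by masking the pale pass.

```bash
python3 - <<'E'
from h import *
np.set_printoptions(precision=4,suppress=True)
C=vision.calibration("wrist");T=vision.calibration("top")
w=cv2.imread("pics/wrist3.png");t=cv2.imread("pics/top0.png")
for nm,i,(x0,y0,x1,y1),th in(("w",w,(230,110,400,260),222),("t",t,(365,165,455,245),150)):
    g=i[y0:y1,x0:x1].min(2) if nm=="w" else i[y0:y1,x0:x1,0]
    for th in ((200,215,230) if nm=="w" else (115,130,145)):
        m=(g>th).astype(np.uint8);m=cv2.morphologyEx(m,cv2.MORPH_OPEN,np.ones((3,3)))
        cs=max(cv2.findContours(m,0,2)[0],key=cv2.contourArea)
        q=cv2.approxPolyDP(cv2.convexHull(cs),4,True)[:,0]+[x0,y0];print(nm,th,cv2.contourArea(cs),q.tolist())
P=np.array([[ .6798,-.1262,.1317],[.6923,-.2352,.1334],[.6236,-.2435,.083],[.6097,-.1365,.0826]])
print("pred w",proj(C,P),"pred t",proj(T,P),"code w",proj(C,[.651,-.184,.11]))
E
```

```text
w 200 7348.0 [[370, 139], [367, 259], [275, 259], [270, 141]]
w 215 6778.0 [[369, 139], [367, 259], [275, 259], [271, 140]]
w 230 6397.0 [[369, 140], [366, 259], [276, 259], [271, 141]]
t 115 2573.5 [[441, 179], [439, 221], [380, 228], [379, 186]]
t 130 2495.5 [[441, 179], [439, 220], [381, 227], [380, 186]]
t 145 2382.0 [[440, 180], [439, 220], [381, 227], [380, 187]]
pred w [[366.7728 138.4903]
 [364.6122 259.4947]
 [272.601  259.7513]
 [265.7564 141.5665]] pred t [[378.3279 186.0589]
 [441.0503 177.7253]
 [439.9174 220.7256]
 [381.5171 229.2936]] code w [[318.7532 201.4006]]
```

```bash
python3 - <<'E'
from h import *
np.set_printoptions(precision=4,suppress=True)
C=vision.calibration("wrist");T=vision.calibration("top");S=vision.calibration("scene")
a=lambda p,o,d: np.array(p,float)/4-np.array(d)/4+np.array(o)-0.375
pt=a([(76,106),(328,73),(323,245),(82,277)],(360,160),(0,0)); ps=a([(337,402),(115,488),(76,447),(272,366)],(192,238),(0,300))
P,g=tri(C,[(370,139.5),(270.5,140.5)],T,pt[[0,3]]);d=P[0]-P[1];print(P,g,np.degrees(np.arctan2(d[2],np.hypot(*d[:2]))))
P,g=tri(C,[(370,139.5),(270.5,140.5)],S,ps[[0,3]]);d=P[0]-P[1];print(P,g,np.degrees(np.arctan2(d[2],np.hypot(*d[:2]))))
E
```

```text
[[ 0.6787 -0.1264  0.137 ]
 [ 0.61   -0.1341  0.0895]] [0.0008 0.0022] 34.48326634347165
[[ 0.6817 -0.1265  0.1339]
 [ 0.6118 -0.1374  0.0862]] [0.0006 0.0044] 33.963128311128166
```

Call:
carry_out --increments '[4,0,-6,0,0,0,5,1,-8,0,0,0,5,0,-8,0,0,0,5,1,-8,0,0,0,5,0,-8,0,0,0,5,1,-7,0,0,0,3,0,-4,0,0,0,2,0,-2,0,0,0,0,0,0,0,0,0,0,0,0,0,0,0,0,0,0,0,0,0]'

```text
clock: 9.65
position: [0.5712, -0.194, 0.225]
ee_rot: [1.776, 1.982, 0.636]
force: [0.1, 0.2, -1.8]
width: 0.304
gripper_force: 40.0
```

```bash
sed -i 's/cr(b,330,150)/cv2.resize(b[120:270,300:500],(400,300))/' chk.py; python3 chk.py 4
```

```text
[ 0.5712 -0.194   0.225 ] [-0.1157  0.1982  0.6342  2.1733 -1.0776  0.5118  1.479 ] 0.3039593916660107 39.98703181743622 9.65
to go mm [ 0.0533  1.2299 -2.02  ] rot [-0.0033 -0.0001 -0.0007]
nose in code [ 0.001  -0.0009  0.0518]
```

View pics/mm4.png

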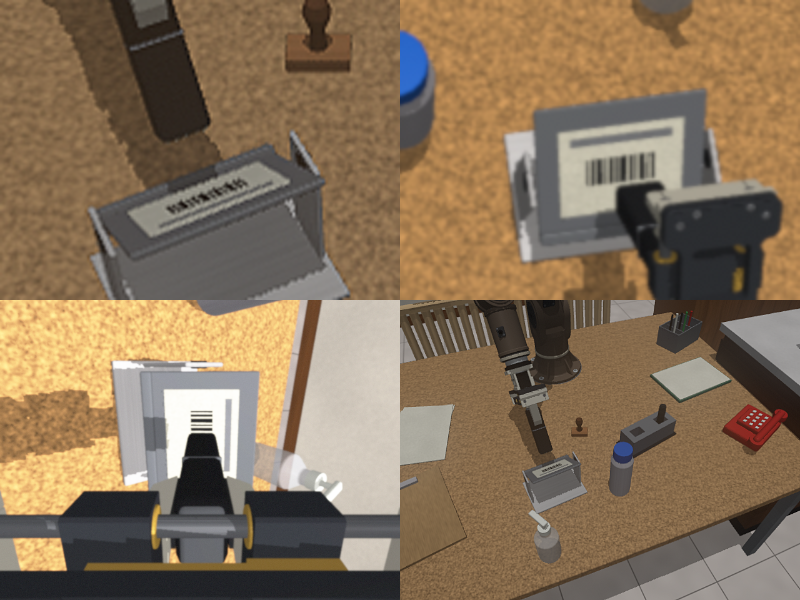

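The scene crop shows the scanner's axis running on to the middle of the code. The top crop shows the nose's far edge at about (617–663,185), clear of the board. One numeric check of the nose position before handing in.

```bash
python3 - <<'E'
from h import *
from cell import readout
from scipy.spatial.transform import Rotation as R
np.set_printoptions(precision=4,suppress=True)
s=readout.observe();M=R.from_rotvec(s["ee_rot"]).as_matrix()
q=s["position"]+np.array([[x,y,.0886] for x in(-.02,.02) for y in(-.014,.014)])@M.T
T=vision.calibration("top");S=vision.calibration("scene")
print("top crop",(proj(T,q)-[300,120])*2+[400,0]); print("scene crop",(proj(S,q)-[160,190])*2.5)
E
```

```text
top crop [[659.1679 205.0072]
 [659.7744 175.5278]
 [612.461  210.9503]
 [612.2572 181.5513]]
scene crop [[155.0825 137.6572]
 [163.3525 144.4228]
 [204.5884 119.2812]
 [214.0637 125.4812]]
```

```bash
python3 -c "
from cell import arm
print(arm.sign_off())"
```

```text
the job is handed in; nothing more can be done
None
```

I handed the job in with the scanner held still, its nose about 5 cm off the bar code. By my measurements it was centred within a few millimetres and square to the code within a few degrees; `sign_off()` returned no verdict.

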